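# Set out the fixing kit between vise and charger

## Robot

A 6-joint arm with a two-finger parallel gripper is mounted at the origin on the work surface. World frame = base frame: x ahead of the robot, y to its left, z up, the work surface at z = 0. Lengths are in mm, angles in rad, forces in N, time in s.
With the tool pointing down it reaches from about 300 to 775 mm from the base axis. Payload 14.6 kg.
Tool frame: the origin (TCP) lies between the finger pads; the fingertips stand manip.tip_reach ahead of it and the grasp point (between the pads) lies 5 mm behind it (manip.tip_reach is the distance from the TCP to the fingertips, in mm); z points along the fingers, y is the line along which they close (so a half turn about z gives the same grasp; the last joint's range is limited). The gripper opens to 94 mm and grips with 3 to 60 N. Pads are 16 mm wide; open, the fingers measure 119 mm over their backs; the gripper's body (75 mm by 177 mm) begins 78 mm behind the grasp point.
Start: joints at [-1.328, 0.3, 1.521, -0, 1.321, -0.067], TCP at [167.67, -523.809, 219.446] pointing down, gripper open.
Joint ranges: [-3.03, 3.03], [-0.79, 2.21], [0.23, 2.52], [-1.04, 4.18], [0, 3.07], [-2.55, 2.55]. Speed limits (rad/s): [2.22, 2.22, 2.57, 3.14, 3.14, 3.14].

## Interface

Orientations are given as [roll, pitch, yaw] about the fixed x, y, z axes, in that order (R = Rz(yaw) Ry(pitch) Rx(roll)).
In Python, from cell import manip gives the robot as it stands. The module is installed in compiled form; this text tells all that it offers.
- The arm moves only by the shell command python3 -m creep 'ROWS' [FORCE]. ROWS is JSON, a list of rows, each a list of 3 entries, a list of its own where there are three numbers: the opening, from -1 (shut) to 1 (fully open), then the shift along the tool's x, y, z in cm, then the turn about the tool's z in units of 5 degrees (1.0 is 5 degrees). In form: [[grip, [tx, ty, tz], roll], ...]. A call has 1 to 12 rows; each row is the pose to reach, as a shift and turn from the pose commanded when the call began, along the tool's axes at that moment; what a row does not reach only later rows make up. A row lasts 1/10 s, in which the tool goes at most 50 mm and 8.59 degrees, less where a joint would pass 70% of its speed; a pose out of reach is approached as far as the arm can. A call with a gripper value outside its range is refused whole. The fingers move at their own pace and stop on an object; FORCE is the grip in N (left out, the last holds). Time passes only in rows, so rows that repeat a pose let the fingers close. It gives the time, the measured TCP pose, the force, the opening and the grip force at its end, in the units of the state.
- manip.read_state(): the state, without advancing time (a new reading comes with each control period).
- manip.camera(name): name is "side" or "top"; returns the picture (480x640x3 uint8, red, green, blue); there is no depth.
- manip.camera_params(name): a dict with "fovy" (degrees; the focal length in pixels is half the picture's height over the tangent of half this angle, whatever the lens; pixels are square), "cx", "cy" (the principal point, pixels), "origin" and "attitude" of the camera in the world. Camera axes: x right, y down, z forward; pixel columns grow to the right and rows downward; lengths in mm; the calibration is good to about 2 mm. A picture is of the moment at which its call begins. camera_params takes no time and is no camera call.
- manip.sign_off(): hands the job in; it is judged then, once.
The state is a dict: "clock": time; "joints": joint angles; "qd": joint speeds; "effort": joint torques, N m; "eef_pos": TCP position; "eef_rot": TCP orientation; "wrist_force": force on the tool from outside, world axes, zero at the start; "moment": the same for the moment, N m; "finger_gap": finger opening in mm; "finger_force": force on a finger pad.
Only numpy, scipy, OpenCV 4.12 (cv2) and the standard library are available. Lean on these libraries where they do the work, as an engineer would, in place of code of your own. Each camera call takes 0.05 s, during which the arm holds its last target. There are 200 camera calls.

## Task

Set out the fixing kit on the three black mats lying in a row between the green vise and the battery charger: the blue carton in the centre of the mat next to the vise with the yellow carton squarely on top of it, both lying flat and lined up lengthwise, the orange tape measure upright in the centre of the middle mat, and the glue stick upright in the centre of the mat next to the charger. Draw the glue stick straight up out of its light stand, so that the stand neither tips nor is dragged from its place.

Things in the scene. Friction and masses are not known exactly. Their poses are not given: they have to be found in the camera images.
- carton_blue: Blue carton of screws with white bands, 80 (its x) x 56 (its y) x 45 mm high, about 0.3 kg, loose, lying flat on the bench. Origin: centre of its underside; x along its length, z up.
- carton_yellow: Yellow carton of screws with black bands, 70 (its x) x 48 (its y) x 40 mm high, about 0.22 kg, loose, lying flat on the bench. Origin: centre of its underside; x along its length, z up.
- tape: Orange tape measure with black round sides, standing upright on its flat foot: 70 mm long (its x), 34 mm thick (its y), 65 mm high; the lower 40 mm is full length, the upper part only from x = -21 to +31 mm. About 0.25 kg, loose. Origin: centre of its underside; z up.
- glue: Round white glue stick with a red cap (the upper 40 mm), 25 mm in diameter, 110 mm long, flat ends, about 0.04 kg, loose, standing upright in the stand with its foot 5 mm above the bench and its upper 65 mm clear of the stand. Origin: centre of its foot; z along the stick towards the cap.
- stand: Light free-standing grey plastic stand (50 g, not fixed): a round foot 64 mm in diameter and 5 mm thick carrying an upright tube 37 mm outside and 30 mm inside diameter, top rim 50 mm above the bench. Origin: centre of its underside; z up along the tube.
- vise: Small green bench vise with steel jaws, 120 (x) x 100 (y) x 78 mm high, fixed to the bench at one end of the row of mats, either end. Origin: centre of its underside; z up.
- charger: Black battery charger with a yellow battery pack on it, 120 (x) x 100 (y) x 85 mm high, fixed to the bench at the other end of the row of mats. Origin: centre of its underside; z up.
- mat_left: Square black rubber mat, 90 x 90 mm, 3 mm thick, fixed to the bench. Origin: centre of its underside; y along the row towards the left mat, z up. The end mat on the robot's left (+y); its centre is 130 mm from that of the middle mat.
- mat_mid: Square black rubber mat, 90 x 90 mm, 3 mm thick, fixed to the bench. Origin: centre of its underside; y along the row towards the left mat, z up. The middle one of the row.
- mat_right: Square black rubber mat, 90 x 90 mm, 3 mm thick, fixed to the bench. Origin: centre of its underside; y along the row towards the left mat, z up. The end mat on the robot's right (-y); its centre is 130 mm from that of the middle mat.
There are look-alikes about, which are no part of the job. Of the things that look like the glue, the middle-sized one is meant.

How it is judged:
By the outcome, as a careful person would: the job done as asked, in the order asked, and still so for the second after the job is handed in, with the robot touching nothing.
It also fails if it takes over 122 s, if anything falls off the work surface, if the arm or the gripper's body presses on something with over 40 N, if the wrist force passes 120 N, or if a joint passes its speed limit or range.

## Working session

There is one attempt and no reset: what is moved stays moved. The work goes in short steps, Python scripts to look and compute and a shell command to move; the robot and the scene stay as the last step left them, time stands still between calls to the robot, and variables do not carry over. Pictures are saved under pics/ and viewed, at most 17 in all, crops included, and the job is handed in when it is done.

```bash
mkdir -p pics; ls; python3 - <<'E'
from cell import manip
import cv2
for n in("side","top"):
    p=manip.camera_params(n);print(n,p)
    cv2.imwrite(f"pics/{n}0.png",manip.camera(n)[:,:,::-1])
s=manip.read_state();print(s,manip.tip_reach)
E
```

```text
pics
side {'fovy': 49.420991323801, 'cx': 319.10879856092544, 'cy': 248.29314254135394, 'origin': array([480.439113  , 712.36544328, 612.27676314]), 'attitude': array([-2.23570968, -0.00547405, -3.04522043])}
top {'fovy': 44.353347194193326, 'cx': 312.67751903380776, 'cy': 235.00249091459048, 'origin': array([ 384.58018531,    3.16290193, 1037.54171862]), 'attitude': array([-2.99298664, -0.0176491 , -1.56188446])}
{'clock': 0.1, 'joints': array([-1.32758607e+00,  3.00406119e-01,  1.52147500e+00, -3.95374153e-05,
        1.32068654e+00, -6.65824662e-02]), 'qd': array([ 3.82492857e-05, -2.95136095e-04, -1.95576242e-03, -6.48134419e-04,
        1.96075575e-03,  1.36791832e-04]), 'effort': array([ 1.30338802e-03, -5.32643437e+01, -3.53279579e+01,  7.09658233e-02,
        2.35140586e-02, -7.65492655e-05]), 'eef_pos': array([ 167.62219557, -523.62376064,  218.96683939]), 'eef_rot': array([-3.14061726e+00, -2.66576768e-05,  3.09802515e-01]), 'wrist_force': array([0.53041749, 0.04806501, 0.62078926]), 'moment': array([0.00193049, 0.0286606 , 0.00417416]), 'finger_force': 0.0, 'finger_gap': 94.34776624020259} 14.0
```

View pics/top0.png

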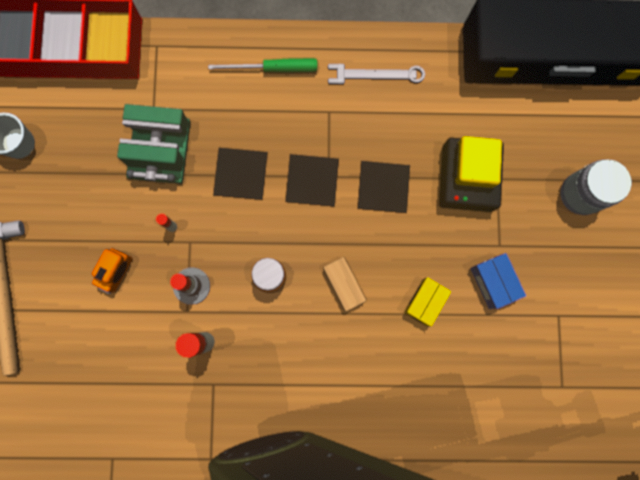

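View pics/side0.png

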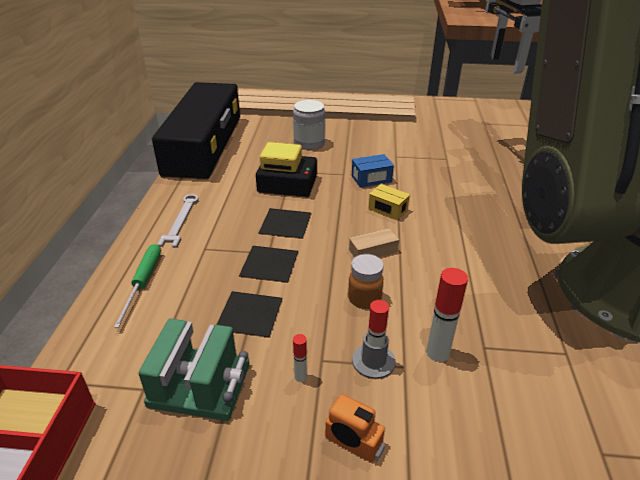

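The vise is on the robot's left (+y), so blue and yellow go on mat_left, the tape on mat_mid and the glue on mat_right. There are three glue-like sticks in the top view: a small one at (163,220), one in the stand at (180,283) and a large one at (189,345). The one in the stand is the middle-sized one. I'll check it in a close crop, together with the other objects.

```bash
cat > h.py <<'E'
from cell import manip
import cv2, numpy as np
from scipy.spatial.transform import Rotation as Ro
P={n:manip.camera_params(n) for n in("side","top")}
def ray(n,uv):
    p=P[n];f=240/np.tan(np.radians(p["fovy"]/2))
    uv=np.atleast_2d(np.asarray(uv,float))
    d=np.c_[(uv[:,0]-p["cx"])/f,(uv[:,1]-p["cy"])/f,np.ones(len(uv))]
    return np.array(p["origin"]),Ro.from_euler("xyz",p["attitude"]).apply(d)
def cast(n,uv,z):
    o,d=ray(n,uv);return o+d*((z-o[2])/d[:,2])[:,None]
def proj(n,X):
    p=P[n];f=240/np.tan(np.radians(p["fovy"]/2))
    c=Ro.from_euler("xyz",p["attitude"]).inv().apply(np.atleast_2d(X)-p["origin"])
    return c[:,:2]/c[:,2:]*f+[p["cx"],p["cy"]]
def tri(a,b):  # top px, side px -> points, gap
    out=[]
    for u,v in zip(a,b):
        o1,d1=ray("top",u);o2,d2=ray("side",v);d1=d1[0];d2=d2[0]
        s=np.linalg.lstsq(np.c_[d1,-d2],o2-o1,rcond=None)[0]
        x,y=o1+s[0]*d1,o2+s[1]*d2
        out.append([*((x+y)/2),np.linalg.norm(x-y)])
    return np.array(out)
def mask(im,lo,hi):
    return cv2.inRange(cv2.cvtColor(im,cv2.COLOR_RGB2HSV),np.array(lo),np.array(hi))
def blobs(m,amin=60):
    c,_=cv2.findContours(m,cv2.RETR_EXTERNAL,cv2.CHAIN_APPROX_NONE)
    return [x for x in c if cv2.contourArea(x)>amin]
E
python3 - <<'E'
from h import *
np.set_printoptions(precision=1,suppress=True)
t=cv2.imread("pics/top0.png")[:,:,::-1];s=cv2.imread("pics/side0.png")[:,:,::-1]
for n,im,box in(("top",t,(205,135,420,225)),("side",s,(200,195,320,345))):
    m=mask(im,(0,0,0),(180,255,55));k=np.zeros_like(m);k[box[1]:box[3],box[0]:box[2]]=m[box[1]:box[3],box[0]:box[2]]
    for c in blobs(k,300):
        w=cast(n,c[:,0,:],3)[:,:2].astype(np.float32);r=cv2.minAreaRect(w);print(n,"mat",r,cv2.boundingRect(c))
def crops(n,im,L):
    T=[cv2.resize(im[y:y+60,x:x+80,::-1],(400,300),interpolation=cv2.INTER_CUBIC) for x,y in L]
    cv2.imwrite(f"pics/{n}_c.png",np.vstack([np.hstack(T[:2]),np.hstack(T[2:])]))
crops("top",t,[(460,250),(390,270),(75,240),(150,255)])
crops("side",s,[(335,140),(350,170),(315,390),(340,295)])
E
```

```text
side mat ((649.9501342773438, 133.35525512695312), (115.39646911621094, 89.07703399658203), 85.3725814819336) (217, 292, 65, 53)
side mat ((638.7548828125, -9.098491668701172), (89.41999816894531, 88.58000946044922), 85.43025970458984) (239, 246, 59, 36)
side mat ((628.3110961914062, -138.6005859375), (89.36415100097656, 87.81954193115234), 85.77040100097656) (259, 209, 52, 29)
```

View pics/top_c.png

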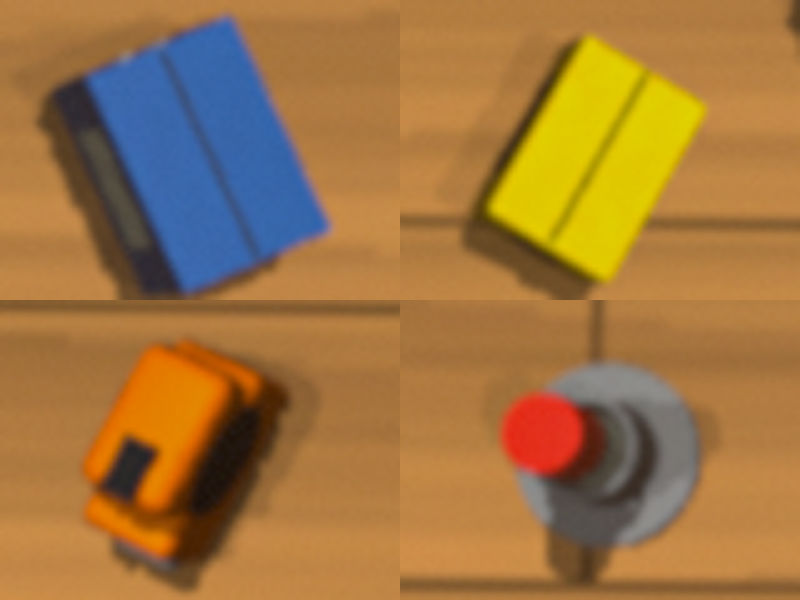

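View pics/side_c.png

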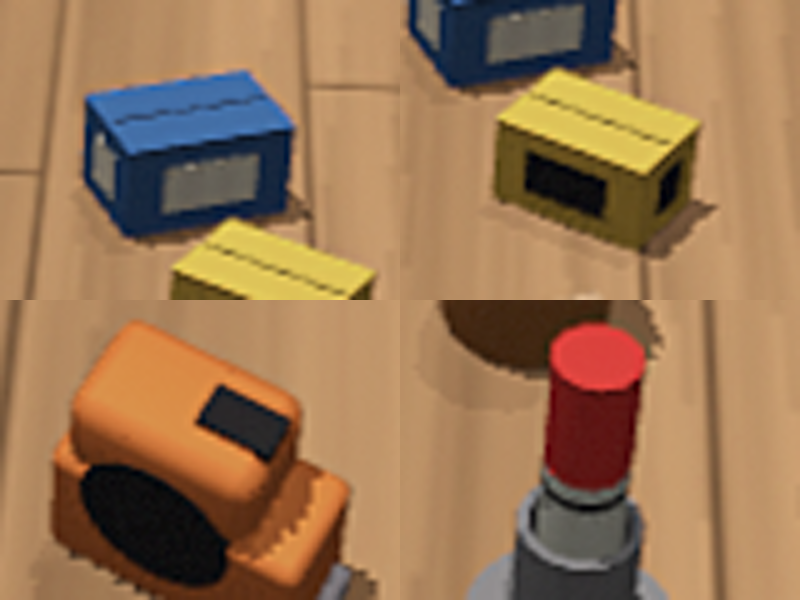

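The crops show clean top-face corners for both cartons. The tape's long step and hook are at its lower end (-x). The red-capped stick stands in the grey stand, so it is the right one. Next I'll triangulate.

```bash
cat > m1.py <<'E'
from h import *
np.set_printoptions(precision=1,suppress=True)
t=cv2.imread("pics/top0.png")[:,:,::-1];s=cv2.imread("pics/side0.png")[:,:,::-1]
for n,im,box in(("top",t,(205,135,420,225)),("side",s,(200,195,320,345))):
    m=mask(im,(0,0,0),(180,255,55 if n=="side" else 45));k=np.zeros_like(m);k[box[1]:box[3],box[0]:box[2]]=m[box[1]:box[3],box[0]:box[2]]
    k=cv2.morphologyEx(k,cv2.MORPH_OPEN,np.ones((7,7)))
    for c in blobs(k,300):
        r=cv2.minAreaRect(cast(n,c[:,0,:],3)[:,:2].astype(np.float32));print(n,"mat",np.round(r[0],1),np.round(r[1],1),round(r[2],1))
print("top mat grey",t[175,240],t[175,312],t[175,385])
f=lambda o,L:[((x+.5)/5-.5+o[0],(y+.5)/5-.5+o[1]) for x,y in L]
def carton(nm,to,T,so,S):
    X=tri(f(to,T),f(so,S));print(nm,"\n",X,"mean",X.mean(0))
    for n,o,L in(("top",to,T),("side",so,S)):
        w=cast(n,f(o,L),X[:,2].mean())[:,:2].astype(np.float32);r=cv2.minAreaRect(w);print(n,w.mean(0),np.round(r[1],1),round(r[2],1))
carton("blue",(460,250),[(88,78),(232,15),(330,230),(185,293)],(335,140),[(125,153),(85,95),(248,70),(293,127)])
carton("yellow",(390,270),[(190,35),(307,107),(205,283),(87,212)],(350,170),[(95,125),(157,70),(300,123),(247,173)])
print("tape black patch centre/corners",tri(f((75,240),[(127,134),(155,150),(105,190),(133,202)]),f((315,390),[(217,85),(290,122),(198,117),(268,158)])))
print("glue",tri(f((150,255),[(144,134)]),f((340,295),[(197,56)])))
print("standfoot",cast("top",f((150,255),[(207,155)]),5))
for n,lo in(("top",(150,255)),("side",(340,295))):
    im=t if n=="top" else s
    m=mask(im,(0,150,190),(8,255,255));k=np.zeros_like(m);k[lo[1]:lo[1]+60,lo[0]:lo[0]+80]=m[lo[1]:lo[1]+60,lo[0]:lo[0]+80]
    for c in blobs(k,20): print(n,"cap",cv2.minEnclosingCircle(c),cv2.moments(c)["m10"]/cv2.moments(c)["m00"],cv2.moments(c)["m01"]/cv2.moments(c)["m00"])
E
python3 m1.py
```

```text
side mat [648.9 120.2] [89.3 89. ] 85.2
side mat [638.8  -9.1] [89.4 88.6] 85.4
side mat [ 628.3 -138.6] [89.4 87.8] 85.8
top mat grey [57 46 34] [60 50 39] [62 51 39]
blue 
 [[ 485.2 -293.6   44.1    0.9]
 [ 506.2 -343.4   44.7    1.3]
 [ 433.1 -373.4   45.7    1.7]
 [ 412.3 -323.8   44.6    0.1]] mean [ 459.2 -333.5   44.8    1. ]
top [ 459.5 -333.6] [79.4 54.8] 22.8
side [ 458.9 -333.5] [81.5 55.2] 22.9
yellow 
 [[ 464.4 -210.2   35.3    1.5]
 [ 439.7 -248.4   40.3    2.1]
 [ 380.8 -212.5   40.3    1.3]
 [ 403.7 -173.1   40.     2.1]] mean [ 422.2 -211.1   39.     1.8]
top [ 423.  -211.2] [46.2 70.1] 59.0
side [ 421.2 -210.9] [52.8 68.8] 61.5
tape black patch centre/corners [[470.1 333.4  76.6   5.8]
 [458.9 330.1  61.4  20.7]
 [463.2 340.4  71.2  16.2]
 [452.9 337.4  53.9   1. ]]
glue [[446.5 197.2 114.1   1.6]]
standfoot [[447.6 197.8   5. ]]
top cap ((177.61111450195312, 280.9222106933594), 7.945850372314453) 177.56 280.8723809523809
side cap ((379.5, 305.5), 8.860122680664062) 379.3140830800405 306.0628166160081
```

```bash
cat > go.py <<'E'
# usage: go.py x y z yaw_deg ... -> shift and turn from the present pose, in row units
import sys
from h import *
a=np.array(sys.argv[1:],float).reshape(-1,4);s=manip.read_state()
R=Ro.from_euler("xyz",s["eef_rot"]);yaw=np.degrees(s["eef_rot"][2])
print("now",s["eef_pos"].round(1),s["eef_rot"].round(3),"t",round(s["clock"],1))
for x in a:
    d=x[:3]-s["eef_pos"];dy=(yaw-x[3]+90)%180-90
    print(x,(R.inv().apply(d)/10).round(2),"roll",round(dy/5,2),"mm",round(np.linalg.norm(d)))
E
python3 - <<'E'
from h import *
np.set_printoptions(precision=1,suppress=True)
t=cv2.imread("pics/top0.png")[:,:,::-1]
m=mask(t,(0,0,0),(180,255,85));m[:140]=0;m[222:]=0;m[:,:205]=0;m[:,420:]=0
for c in blobs(m,300):
    r=cv2.minAreaRect(cast("top",c[:,0,:],3)[:,:2].astype(np.float32));print("top mat",np.round(r[0],1),np.round(r[1],1),round(r[2],1))
f=lambda o,L:[((x+.5)/5-.5+o[0],(y+.5)/5-.5+o[1]) for x,y in L]
print(cast("top",f((75,240),[(150,50),(85,170),(235,95),(185,210),(160,130)]),62))
# tape: side-view points of the upper block's top edge, plane z=65
print(cast("side",f((315,390),[(133,22),(75,100),(298,105),(245,200)]),62))
E
python3 go.py 459.3 -333.6 200 22.6 459.3 -333.6 22 22.6
```

```text
top mat [ 629.8 -140.3] [87.1 86.4] 85.4
top mat [640.5 -11. ] [87.2 86.7] 85.2
top mat [651.  118.3] [87.5 86.6] 85.3
[[502.3 332.3  62. ]
 [462.3 351.1  62. ]
 [487.6 303.4  62. ]
 [449.4 317.6  62. ]
 [475.7 327.3  62. ]]
[[488.6 307.   62. ]
 [501.3 331.3  62. ]
 [446.8 327.2  62. ]
 [459.  354.7  62. ]]
now [ 167.6 -523.6  219. ] [-3.141 -0.     0.31 ] t 0.1
[ 459.3 -333.6  200.    22.6] [33.57 -9.2   1.91] roll -0.97 mm 349
[ 459.3 -333.6   22.    22.6] [33.57 -9.19 19.71] roll -0.97 mm 400
```

```bash
python3 -m creep '[[1,[33.6,-9.2,2],-1],[1,[33.6,-9.2,2],-1],[1,[33.6,-9.2,2],-1],[1,[33.6,-9.2,2],-1],[1,[33.6,-9.2,2],-1],[1,[33.6,-9.2,2],-1],[1,[33.6,-9.2,2],-1],[1,[33.6,-9.2,2],-1],[1,[33.6,-9.2,2],-1],[1,[33.6,-9.2,2],-1],[1,[33.6,-9.2,2],-1],[1,[33.6,-9.2,2],-1]]' 20; python3 go.py 459.3 -333.6 22 22.6
```

```text
clock: 1.3
eef_pos: [458.9, -334.5, 199.6]
eef_rot: [3.141, -0.0, 0.395]
wrist_force: [-0.2, -0.3, -0.8]
finger_gap: 94.3
finger_force: 0.0
now [ 458.9 -334.5  199.6] [ 3.141 -0.     0.395] t 1.3
[ 459.3 -333.6   22.    22.6] [ 0.07 -0.07 17.76] roll 0.01 mm 178
```

```bash
python3 -m creep '[[1,[0,0,3],0],[1,[0,0,7],0],[1,[0,0,11],0],[1,[0,0,14],0],[1,[0,0,16],0],[1,[0,0,17],0],[1,[0,0,17.7],0],[1,[0,0,17.7],0]]' 20; python3 -m creep '[[0.2,[0,0,0],0],[0.2,[0,0,0],0],[0.2,[0,0,0],0],[-0.2,[0,0,0],0],[-0.2,[0,0,0],0],[-1,[0,0,0],0],[-1,[0,0,0],0],[-1,[0,0,0],0],[-1,[0,0,0],0],[-1,[0,0,0],0]]' 25; python3 go.py 459.3 -333.6 22 22.6
```

```text
clock: 2.1
eef_pos: [459.5, -334.0, 22.4]
eef_rot: [-3.141, 0.0, 0.397]
wrist_force: [-0.4, 0.1, 0.2]
finger_gap: 93.8
finger_force: 0.0
clock: 3.1
eef_pos: [459.7, -333.8, 22.6]
eef_rot: [3.142, -0.0, 0.397]
wrist_force: [-0.7, 1.9, 5.6]
finger_gap: 56.4
finger_force: 25.0
now [ 459.7 -333.8   22.6] [ 3.142 -0.     0.397] t 3.1
[ 459.3 -333.6   22.    22.6] [-0.03 -0.03  0.06] roll 0.03 mm 1
```

```bash
python3 -m creep '[[-1,[0,0,-1],0],[-1,[0,0,-3],0],[-1,[0,0,-6],0],[-1,[0,0,-10],0],[-1,[0,0,-14],0],[-1,[0,0,-16],0],[-1,[0,0,-16],0]]'; python3 go.py 650 119.2 183 -4.7
```

```text
clock: 3.8
eef_pos: [460.4, -334.4, 185.6]
eef_rot: [3.137, -0.002, 0.397]
wrist_force: [0.7, -0.5, -2.7]
finger_gap: 55.7
finger_force: 25.0
now [ 460.4 -334.4  185.6] [ 3.137e+00 -2.000e-03  3.970e-01] t 3.8
[650.  119.2 183.   -4.7] [ 35.03 -34.5    0.18] roll 5.49 mm 492
```

```bash
python3 -m creep '[[-1,[1,-1,0],0.2],[-1,[3,-3,0],0.5],[-1,[6,-6,0],1],[-1,[9,-9,0],1.5],[-1,[12,-12,0],2],[-1,[15,-15,0],2.5],[-1,[18,-18,0],3],[-1,[21,-21,0],3.5],[-1,[24,-24,0],4],[-1,[27,-27,0],4.5],[-1,[30,-29.5,0],5],[-1,[32,-31.5,0],5.2]]'; python3 go.py 650 119.2 183 -4.7 650 119.2 40 -4.7
```

```text
clock: 5.0
eef_pos: [633.0, 82.7, 180.1]
eef_rot: [3.141, 0.003, -0.057]
wrist_force: [0.1, -0.7, -2.8]
finger_gap: 55.7
finger_force: 25.0
now [633.   82.7 180.1] [ 3.141e+00  3.000e-03 -5.700e-02] t 5.0
[650.  119.2 183.   -4.7] [ 1.49 -3.74 -0.29] roll 0.28 mm 40
[650.  119.2  40.   -4.7] [ 1.53 -3.74 14.01] roll 0.28 mm 146
```

```bash
python3 -m creep '[[-1,[2,-2,0],0.3],[-1,[3,-3,0],0.3],[-1,[3,-3,0],0.3]]'; python3 go.py 650 119.2 183 -4.7 650 119.2 40 -4.7
```

```text
clock: 5.3
eef_pos: [664.5, 109.8, 179.7]
eef_rot: [3.141, 0.003, -0.081]
wrist_force: [-1.1, 0.3, -2.8]
finger_gap: 55.8
finger_force: 25.0
now [664.5 109.8 179.7] [ 3.141e+00  3.000e-03 -8.100e-02] t 5.3
[650.  119.2 183.   -4.7] [-1.52 -0.82 -0.32] roll 0.01 mm 18
[650.  119.2  40.   -4.7] [-1.48 -0.82 13.98] roll 0.01 mm 141
```

```bash
python3 -m creep '[[-1,[-1,-0.5,0],0],[-1,[-1.5,-0.8,2],0],[-1,[-1.5,-0.8,5],0],[-1,[-1.5,-0.8,8],0],[-1,[-1.5,-0.8,11],0],[-1,[-1.5,-0.8,13],0],[-1,[-1.5,-0.8,13],0]]'; python3 go.py 650 119.2 26 -4.7
```

```text
clock: 6.0
eef_pos: [647.8, 116.9, 48.4]
eef_rot: [3.14, 0.007, -0.083]
wrist_force: [-0.2, 0.8, -2.0]
finger_gap: 55.9
finger_force: 25.0
now [647.8 116.9  48.4] [ 3.14   0.007 -0.083] t 6.0
[650.  119.2  26.   -4.7] [ 0.22 -0.25  2.24] roll -0.02 mm 23
```

```bash
python3 -m creep '[[-1,[0.2,-0.25,0.5],0],[-1,[0.2,-0.25,1],0],[-1,[0.2,-0.25,1.5],0],[-1,[0.2,-0.25,1.5],0],[-1,[0.2,-0.25,1.5],0]]'; python3 go.py 650 119.2 26 -4.7
python3 - <<'E'
from h import *
for n in P: cv2.imwrite(f"pics/{n}1.png",manip.camera(n)[:,:,::-1])
t=cv2.imread("pics/top1.png")[130:220,190:310];s=cv2.imread("pics/side1.png")[250:370,190:350]
cv2.imwrite("pics/p1.png",np.hstack([cv2.resize(t,(400,300),interpolation=2),cv2.resize(s,(400,300),interpolation=2)]))
E
```

```text
clock: 6.5
eef_pos: [652.5, 120.3, 37.7]
eef_rot: [-3.142, -0.0, -0.083]
wrist_force: [0.0, 0.8, -2.2]
finger_gap: 55.8
finger_force: 25.0
now [652.5 120.3  37.7] [-3.142 -0.    -0.083] t 6.5
[650.  119.2  26.   -4.7] [-0.24  0.13  1.17] roll -0.01 mm 12
```

View pics/p1.png

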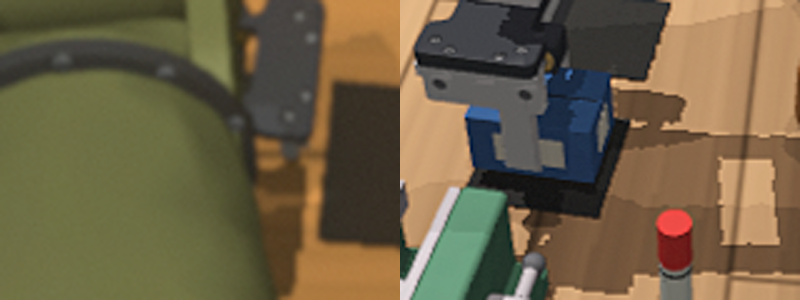

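The side view shows the carton held upright just above the mat; the arm hides it from the top camera. I'll correct the offset and set it down.

```bash
python3 -m creep '[[-1,[-0.1,0.05,0.3],0],[-1,[-0.2,0.1,0.6],0],[-1,[-0.2,0.1,0.9],0],[-1,[-0.2,0.1,1.1],0],[-1,[-0.2,0.1,1.1],0],[-1,[-0.2,0.1,1.1],0]]'; python3 go.py 650 119.2 26 -4.7
```

```text
clock: 7.2
eef_pos: [650.4, 119.5, 26.4]
eef_rot: [-3.142, -0.0, -0.083]
wrist_force: [0.2, -0.1, -3.5]
finger_gap: 55.8
finger_force: 25.0
now [650.4 119.5  26.4] [-3.142 -0.    -0.083] t 7.2
[650.  119.2  26.   -4.7] [-0.04  0.03  0.04] roll -0.01 mm 1
```

```bash
python3 -m creep '[[-1,[0,0,0.08],0],[-1,[0,0,0.08],0],[0.6,[0,0,0.08],0],[0.6,[0,0,0.08],0],[0.6,[0,0,0.08],0],[0.6,[0,0,0.08],0],[0.6,[0,0,0],0]]'; python3 -m creep '[[0.6,[0,0,-1],0],[0.6,[0,0,-3],0],[0.6,[0,0,-6],0],[0.6,[0,0,-10],0],[0.8,[0,0,-13],0],[1,[0,0,-15],0],[1,[0,0,-15],0]]';  python3 go.py 422.5 -211.2 150 -31.2
```

```text
clock: 7.9
eef_pos: [650.4, 119.4, 26.5]
eef_rot: [3.142, 0.0, -0.083]
wrist_force: [-0.9, -0.6, -0.1]
finger_gap: 75.2
finger_force: 0.0
clock: 8.6
eef_pos: [651.5, 119.6, 180.6]
eef_rot: [-3.14, -0.006, -0.083]
wrist_force: [-0.4, 0.4, 0.4]
finger_gap: 93.1
finger_force: 0.0
now [651.5 119.6 180.6] [-3.14  -0.006 -0.083] t 8.6
[ 422.5 -211.2  150.   -31.2] [-20.1   34.87   2.9 ] roll 5.29 mm 403
```

Next, move over yellow. Once clear, look at blue.

```bash
python3 -m creep '[[1,[-1,2,0],0.3],[1,[-3,5,0],0.8],[1,[-5,8.7,0],1.3],[1,[-7.5,13,0],2],[1,[-10,17.4,0],2.6],[1,[-12.5,21.8,0.5],3.3],[1,[-15,26,1],4],[1,[-17.5,30.4,2],4.6],[1,[-19,33,2.5],5],[1,[-20.1,34.9,2.9],5.3],[1,[-20.1,34.9,2.9],5.3],[1,[-20.1,34.9,2.9],5.3]]';  python3 go.py 422.5 -211.2 19 -31.2
cat > box.py <<'E'
# top face of a carton by colour at height z in both views
import sys
from h import *
lo,hi,z,x,y,tag=eval(sys.argv[1])
for n in P:
    im=manip.camera(n);cv2.imwrite(f"pics/{n}{tag}.png",im[:,:,::-1])
    m=mask(im,lo,hi);c0=proj(n,[[x,y,z]])[0]
    k=np.zeros_like(m);cv2.circle(k,tuple(int(v) for v in c0),55,255,-1);m=cv2.morphologyEx(m&k,cv2.MORPH_CLOSE,np.ones((5,5)))
    for c in blobs(m,150):
        r=cv2.minAreaRect(cast(n,c[:,0,:],z)[:,:2].astype(np.float32));print(n,np.round(r[0],1),np.round(r[1],1),round(r[2],1))
E
python3 box.py '(100,100,110),(125,255,255),48,650,119,"b"'
```

```text
clock: 9.8
eef_pos: [421.2, -211.5, 147.1]
eef_rot: [-3.141, 0.001, -0.546]
wrist_force: [-0.1, 0.7, 0.5]
finger_gap: 93.8
finger_force: 0.0
now [ 421.2 -211.5  147.1] [-3.141e+00  1.000e-03 -5.460e-01] t 9.8
[ 422.5 -211.2   19.   -31.2] [ 0.11 -0.09 12.81] roll -0.01 mm 128
side [648.3 121.2] [55.4 78.9] 85.7
top [649.5 119.2] [56.9 78.6] 85.5
```

```bash
python3 -m creep '[[1,[0.1,-0.1,2],0],[1,[0.1,-0.1,5],0],[1,[0.1,-0.1,8],0],[1,[0.1,-0.1,10.5],0],[1,[0.1,-0.1,12],0],[1,[0.1,-0.1,12.8],0],[1,[0.1,-0.1,12.8],0]]'; python3 -m creep '[[0.2,[0,0,0],0],[0.2,[0,0,0],0],[0.2,[0,0,0],0],[-1,[0,0,0],0],[-1,[0,0,0],0],[-1,[0,0,0],0],[-1,[0,0,0],0],[-1,[0,0,0],0],[-1,[0,0,0],0],[-1,[0,0,0],0]]' 25; python3 -m creep '[[-1,[0,0,-1],0],[-1,[0,0,-3],0],[-1,[0,0,-6],0],[-1,[0,0,-10],0],[-1,[0,0,-14],0],[-1,[0,0,-16],0],[-1,[0,0,-16],0]]'; python3 go.py 649.3 119.7 180 -4.7
```

```text
clock: 10.6
eef_pos: [422.7, -210.6, 18.9]
eef_rot: [-3.142, 0.001, -0.544]
wrist_force: [0.3, 0.5, 0.3]
finger_gap: 93.7
finger_force: 0.0
clock: 11.6
eef_pos: [422.6, -211.4, 19.5]
eef_rot: [3.142, -0.0, -0.545]
wrist_force: [-0.7, -0.2, 4.6]
finger_gap: 48.0
finger_force: 25.0
clock: 12.3
eef_pos: [423.4, -211.8, 182.4]
eef_rot: [-3.141, -0.005, -0.545]
wrist_force: [-0.1, -0.4, -3.1]
finger_gap: 47.8
finger_force: 25.0
now [ 423.4 -211.8  182.4] [-3.141 -0.005 -0.545] t 12.3
[649.3 119.7 180.   -4.7] [  2.11 -40.06   0.25] roll -5.31 mm 401
```

```bash
python3 -m creep '[[-1,[0.1,-1,0],-0.2],[-1,[0.2,-3,0],-0.5],[-1,[0.4,-7,0],-1],[-1,[0.6,-11,0],-1.5],[-1,[0.8,-15,0],-2],[-1,[1,-19,0],-2.6],[-1,[1.2,-23,0],-3.2],[-1,[1.5,-27,0],-3.8],[-1,[1.7,-31,0],-4.3],[-1,[1.9,-35,0],-4.8],[-1,[2,-38,0],-5.1],[-1,[2.1,-39.7,0],-5.3]]';python3 -m creep '[[-1,[0,-0.4,0],0],[-1,[0,-0.4,0],0],[-1,[0,-0.4,0],0]]'; python3 go.py 649.3 119.7 180 -4.7 649.3 119.7 75 -4.7
```

```text
clock: 13.5
eef_pos: [646.4, 120.1, 176.3]
eef_rot: [3.141, 0.004, -0.079]
wrist_force: [-1.1, -0.3, -1.1]
finger_gap: 48.1
finger_force: 25.0
clock: 13.8
eef_pos: [646.2, 120.6, 178.7]
eef_rot: [3.141, 0.001, -0.084]
wrist_force: [-0.6, -0.6, -1.6]
finger_gap: 48.0
finger_force: 25.0
now [646.2 120.6 178.7] [ 3.141e+00  1.000e-03 -8.400e-02] t 13.8
[649.3 119.7 180.   -4.7] [ 0.31  0.06 -0.13] roll -0.02 mm 3
[649.3 119.7  75.   -4.7] [ 0.33  0.06 10.37] roll -0.02 mm 104
```

```bash
python3 -m creep '[[-1,[0.2,0,1],0],[-1,[0.3,0.1,3],0],[-1,[0.3,0.1,6],0],[-1,[0.3,0.1,8.5],0],[-1,[0.3,0.1,10],0],[-1,[0.3,0.1,10.4],0],[-1,[0.3,0.1,10.4],0],[-1,[0.3,0.1,10.4],0],[-1,[0.3,0.1,10.4],0]]'; python3 go.py 649.3 119.7 67.7 -4.7
python3 - <<'E'
from h import *
im=manip.camera("side");cv2.imwrite("pics/side2.png",im[:,:,::-1])
cv2.imwrite("pics/p2.png",cv2.resize(im[230:350,190:350,::-1],(800,600),interpolation=2))
E
```

```text
clock: 14.7
eef_pos: [650.3, 119.9, 76.8]
eef_rot: [-3.141, -0.002, -0.083]
wrist_force: [-0.2, -0.6, -2.0]
finger_gap: 47.9
finger_force: 25.0
now [650.3 119.9  76.8] [-3.141e+00 -2.000e-03 -8.300e-02] t 14.7
[649.3 119.7  67.7  -4.7] [-0.1   0.03  0.91] roll -0.01 mm 9
```

View pics/p2.png

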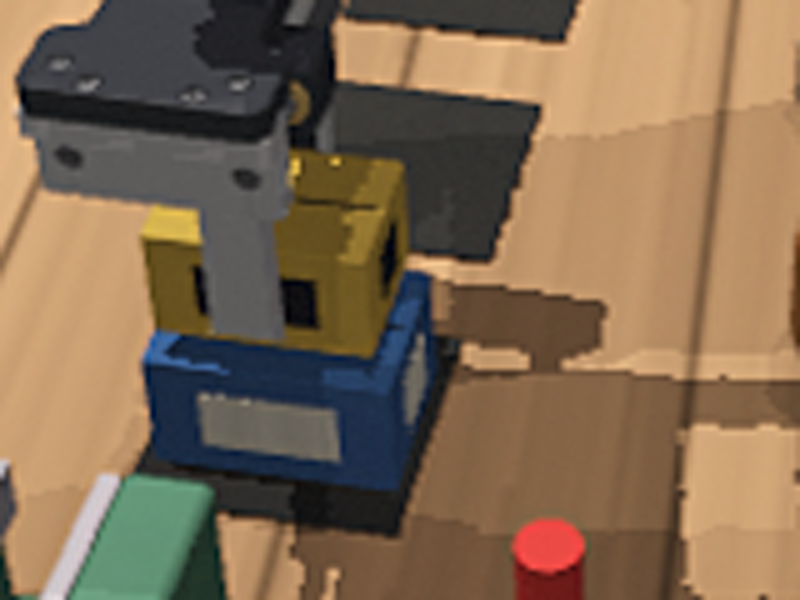

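The picture shows yellow about 9 mm above blue. The lower corners of its near face are at about (158,332) and (372,357), and blue's near top edge runs from (150,358) to (395,392). I'll compare their x-centres.

```bash
python3 - <<'E'
from h import *
f=lambda L:[((x+.5)/5-.5+190,(y+.5)/5-.5+230) for x,y in L]
for L,z in(([(158,332),(372,357)],57.3),([(150,358),(393,392)],48)): 
    c=cast("side",f(L),z).round(1);print(c,c.mean(0))
E
```

```text
[[684.2 141.7  57.3]
 [616.7 146.   57.3]] [650.45 143.85  57.3 ]
[[687.3 143.9  48. ]
 [609.8 151.   48. ]] [648.55 147.45  48.  ]
```

```bash
python3 -m creep '[[-1,[0,-0.05,0.3],0],[-1,[0,-0.05,0.6],0],[-1,[0,-0.05,0.8],0],[-1,[0,-0.05,0.88],0],[-1,[0,-0.05,0.95],0],[-1,[0,-0.05,0.95],0],[-1,[0,-0.05,0.95],0]]'; python3 go.py 649.3 119.7 67.7 -4.7
```

```text
clock: 15.45
eef_pos: [649.9, 120.5, 67.5]
eef_rot: [-3.141, -0.001, -0.083]
wrist_force: [-8.0, -0.5, 14.5]
finger_gap: 47.9
finger_force: 25.0
now [649.9 120.5  67.5] [-3.141e+00 -1.000e-03 -8.300e-02] t 15.4
[649.3 119.7  67.7  -4.7] [-0.05  0.08 -0.02] roll -0.01 mm 1
```

Contact: yellow rests on blue. Release, lift, and go to the tape.

```bash
python3 -m creep '[[-1,[0,0,-0.05],0],[-1,[0,0,-0.05],0],[0.5,[0,0,-0.05],0],[0.5,[0,0,-0.05],0],[0.5,[0,0,-0.05],0],[0.5,[0,0,-0.05],0]]'; python3 -m creep '[[0.5,[0,0,-1],0],[0.5,[0,0,-3],0],[0.5,[0,0,-6],0],[0.5,[0,0,-9],0],[0.5,[0,0,-11],0],[0.5,[0,0,-11],0]]';  python3 go.py 472 330.5 180 -26
```

```text
clock: 16.05
eef_pos: [649.7, 120.3, 66.3]
eef_rot: [3.142, 0.0, -0.083]
wrist_force: [-0.1, -0.0, 0.4]
finger_gap: 70.5
finger_force: 0.0
clock: 16.65
eef_pos: [650.9, 120.5, 180.5]
eef_rot: [-3.14, -0.006, -0.083]
wrist_force: [-0.1, -0.2, 0.6]
finger_gap: 70.9
finger_force: 0.0
now [650.9 120.5 180.5] [-3.14  -0.006 -0.083] t 16.6
[472.  330.5 180.  -26. ] [-19.57 -19.44  -0.04] roll 4.25 mm 276
```

```bash
python3 -m creep '[[0.5,[-2,-2,0],0.5],[0.5,[-5,-5,0],1],[0.5,[-8,-8,0],1.7],[0.5,[-11,-11,0],2.4],[0.5,[-14,-14,0],3],[0.5,[-17,-17,0],3.7],[0.5,[-19,-19,0],4.2],[0.5,[-19.6,-19.4,0],4.2],[0.5,[-19.6,-19.4,0],4.2],[0.5,[-19.6,-19.4,0],4.2]]';  python3 go.py 472 330.5 25 -26
python3 box.py '(22,120,120),(34,255,255),88,650,119,"y"'
python3 -c '
import cv2,numpy as np
t=cv2.imread("pics/topy.png");s=cv2.imread("pics/sidey.png")
z=lambda a:cv2.resize(a,(400,300),interpolation=2)
cv2.imwrite("pics/p3.png",np.vstack([np.hstack([z(t[130:205,195:295]),z(s[230:350,190:350])]),np.hstack([z(t[225:300,60:160]),z(s[360:480,290:450])])]))'
```

```text
clock: 17.65
eef_pos: [472.7, 326.3, 176.1]
eef_rot: [-3.14, 0.003, -0.446]
wrist_force: [-0.6, -0.1, 0.5]
finger_gap: 70.6
finger_force: 0.0
now [472.7 326.3 176.1] [-3.14e+00  3.00e-03 -4.46e-01] t 17.6
[472.  330.5  25.  -26. ] [-0.19 -0.32 15.11] roll 0.09 mm 151
side [648.7 124. ] [55.5 69.6] 85.5
top [650.2 120.2] [50.  71.2] 85.7
```

View pics/p3.png

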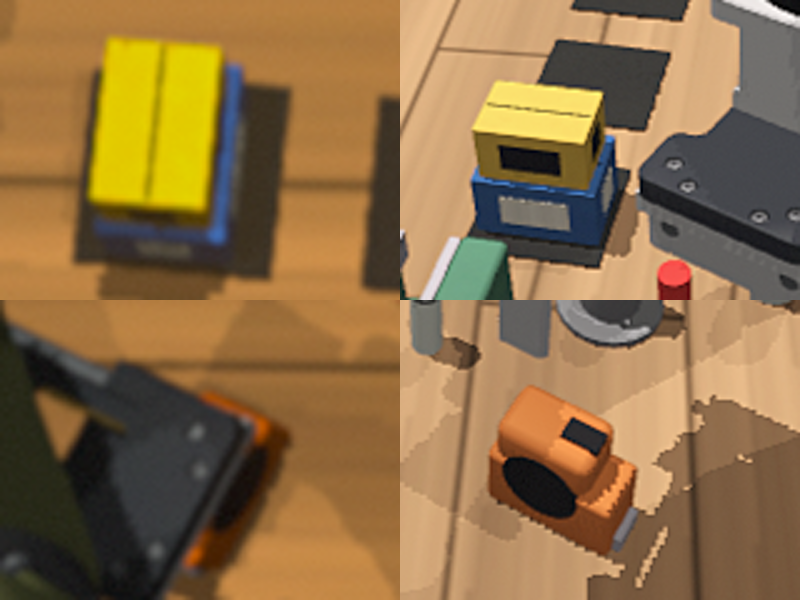

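Stack is good: yellow sits squarely on blue. The tape is clearly visible in the side view, so I'll take its yaw from the foot edge, (326,431)–(372,459).

```bash
python3 - <<'E'
from h import *
c=cast("side",[(325.5,431),(371.5,459)],2);d=c[0]-c[1];m=c.mean(0);a=np.arctan2(d[1],d[0])
print(c.round(1),np.degrees(a),np.linalg.norm(d),m+17*np.array([np.sin(a),-np.cos(a),0]))
E
python3 go.py 472 330.5 25 -26
```

```text
[[506.3 322.8   2. ]
 [445.6 356.2   2. ]] -28.80452293266447 69.30312854870915 [467.77299921 324.56975118   2.        ]
now [472.9 326.2 176.2] [-3.14e+00  3.00e-03 -4.46e-01] t 17.8
[472.  330.5  25.  -26. ] [-0.21 -0.32 15.12] roll 0.08 mm 151
```

```bash
python3 go.py 469 327 25 -28; python3 -m creep '[[0.5,[-0.4,-0.2,2],0.5],[0.5,[-0.4,-0.2,6],0.5],[0.5,[-0.4,-0.2,10],0.5],[0.5,[-0.4,-0.2,13],0.5],[0.5,[-0.4,-0.2,14.5],0.5],[0.5,[-0.4,-0.2,15],0.5],[0.5,[-0.4,-0.2,15],0.5],[0.5,[-0.4,-0.2,15],0.5]]'; python3 -m creep '[[0,[0,0,0],0],[0,[0,0,0],0],[0,[0,0,0],0],[-1,[0,0,0],0],[-1,[0,0,0],0],[-1,[0,0,0],0],[-1,[0,0,0],0],[-1,[0,0,0],0],[-1,[0,0,0],0],[-1,[0,0,0],0]]' 25;python3 go.py 469 327 25 -28; python3 - <<'E'
from h import *
t=manip.camera("top");s=manip.camera("side");cv2.imwrite("pics/side4.png",s[:,:,::-1])
z=lambda a:cv2.resize(a,(400,300),interpolation=2)
cv2.imwrite("pics/p4.png",np.hstack([z(t[225:300,60:160]),z(s[360:480,290:450])])[:,:,::-1])
E
```

```text
now [472.9 326.2 176.2] [-3.14e+00  3.00e-03 -4.46e-01] t 17.8
[469. 327.  25. -28.] [-0.33  0.12 15.12] roll 0.48 mm 151
clock: 18.55
eef_pos: [474.4, 323.4, 27.6]
eef_rot: [-3.128, 0.016, -0.473]
wrist_force: [0.3, 0.1, 0.6]
finger_gap: 70.6
finger_force: 0.0
clock: 19.55
eef_pos: [473.9, 323.3, 26.5]
eef_rot: [-3.129, 0.017, -0.473]
wrist_force: [1.5, 3.4, 6.0]
finger_gap: 34.0
finger_force: 25.0
now [473.9 323.3  26.5] [-3.129  0.017 -0.473] t 19.6
[469. 327.  25. -28.] [-0.6  -0.1   0.16] roll 0.18 mm 6
```

View pics/p4.png

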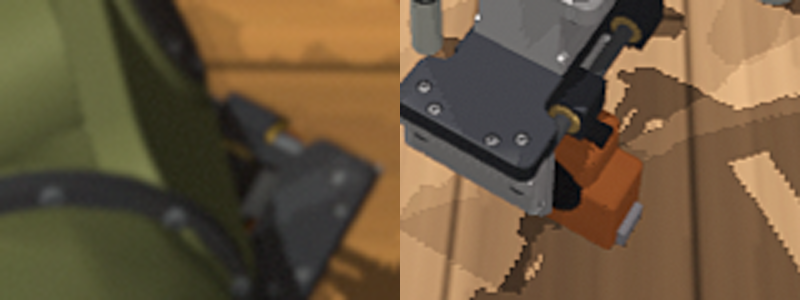

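```bash
python3 -c "
from cell import manip
s=manip.read_state();print(s['joints'].round(3),s['effort'].round(1),s['wrist_force'],s['moment'],s['eef_rot'])"
```

```text
[0.525 0.577 1.614 0.026 0.949 2.554] [ -0.8 -57.8 -25.   -0.3   0.7   0. ] [1.61177847 3.18696876 5.75415216] [ 0.5656218  -0.22501123 -0.02796591] [-3.12881416  0.01711094 -0.47291843]
```

View pics/side4.png

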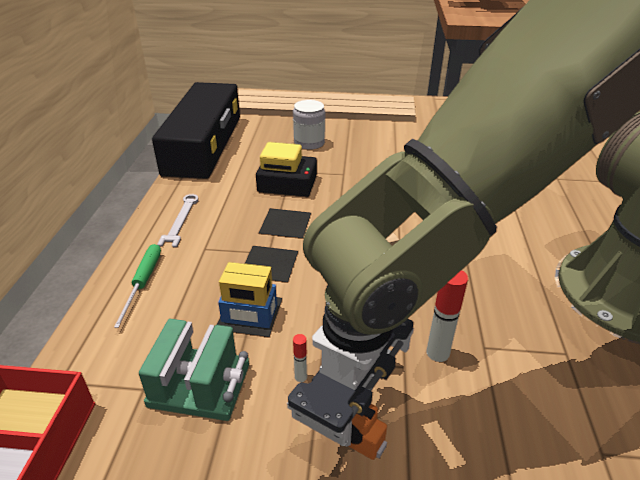

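The side view shows the tape gripped, but joint 6 (2.554) is at its limit, which tilts the tool about 1°. I'll release, rise, make the half turn and regrip.

```bash
python3 -m creep '[[0.5,[0,0,0],0],[0.5,[0,0,0],0],[0.5,[0,0,0],0],[0.5,[0,0,-1],-0.3],[0.5,[0,0,-4],-0.6],[0.5,[0,0,-8],-2],[0.5,[0,0,-11],-3.5],[0.5,[0,0,-12],-5],[0.5,[0,0,-12],-6.6],[0.5,[0,0,-12],-8.2],[0.5,[0,0,-12],-9.8],[0.5,[0,0,-12],-11]]'; python3 -m creep '[[0.5,[0,0,0],-1.6],[0.5,[0,0,0],-3.2],[0.5,[0,0,0],-4.8],[0.5,[0,0,0],-6.4],[0.5,[0,0,0],-8],[0.5,[0,0,0],-9.6],[0.5,[0,0,0],-11.2],[0.5,[0,0,0],-12.8],[0.5,[0,0,0],-14.4],[0.5,[0,0,0],-16],[0.5,[0,0,0],-17.6],[0.5,[0,0,0],-19]]';python3 -m creep '[[0.5,[0,0,0],-1.6],[0.5,[0,0,0],-3.2],[0.5,[0,0,0],-4.8],[0.5,[0,0,0],-6],[0.5,[0,0,0],-6]]';python3 go.py 469 327 25 -28; python3 - <<'E'
from h import *
print(manip.read_state()["joints"].round(3))
t=manip.camera("top");s=manip.camera("side")
z=lambda a:cv2.resize(a,(400,300),interpolation=2)
cv2.imwrite("pics/p5.png",np.hstack([z(t[225:300,60:160]),z(s[360:480,290:450])])[:,:,::-1])
E
```

```text
clock: 20.85
eef_pos: [474.8, 320.8, 146.8]
eef_rot: [-3.12, 0.0, 0.494]
wrist_force: [0.5, -0.0, 0.0]
finger_gap: 70.0
finger_force: 0.0
clock: 22.05
eef_pos: [474.8, 320.7, 146.8]
eef_rot: [3.14, -0.021, 2.152]
wrist_force: [-0.1, 0.3, 0.2]
finger_gap: 70.8
finger_force: 0.0
clock: 22.55
eef_pos: [474.8, 320.8, 146.7]
eef_rot: [3.13, -0.017, 2.671]
wrist_force: [-0.3, 0.5, 0.3]
finger_gap: 70.5
finger_force: 0.0
now [474.8 320.8 146.7] [ 3.13  -0.017  2.671] t 22.6
[469. 327.  25. -28.] [ 0.58  0.15 12.18] roll 0.21 mm 122
[ 0.521  0.417  1.538  0.023  1.186 -0.588]
```

View pics/p5.png

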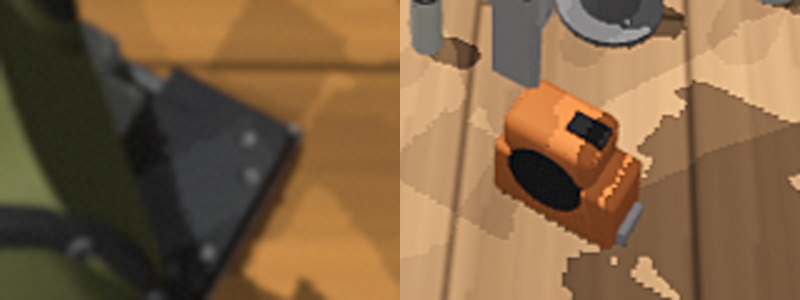

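The tape is still upright and joint 6 is now mid-range. About 1° of tool tilt remains, which go.py accounts for. Regrip.

```bash
python3 go.py 468.5 326.1 60 -27.1 468.5 326.1 26 -27.1; python3 -c "
from h import *
print(Ro.from_euler('xyz',manip.read_state()['eef_rot']).as_matrix().round(3))"
```

```text
now [474.8 320.8 146.5] [ 3.13  -0.017  2.666] t 22.6
[468.5 326.1  60.  -27.1] [0.65 0.08 8.66] roll -0.03 mm 87
[468.5 326.1  26.  -27.1] [ 0.59  0.04 12.06] roll -0.03 mm 121
[[-0.889  0.458 -0.01 ]
 [ 0.458  0.889  0.019]
 [ 0.017  0.012 -1.   ]]
```

```bash
python3 -m creep '[[0.5,[0.4,0.1,1],0],[0.5,[0.6,0.1,4],0],[0.5,[0.6,0,8],0],[0.5,[0.6,0,10.5],0],[0.5,[0.6,0,11.7],0],[0.5,[0.6,0,12.1],0],[0.5,[0.6,0,12.1],0],[0.5,[0.6,0,12.1],0]]'; python3 -m creep '[[0,[0,0,0],0],[0,[0,0,0],0],[0,[0,0,0],0],[-1,[0,0,0],0],[-1,[0,0,0],0],[-1,[0,0,0],0],[-1,[0,0,0],0],[-1,[0,0,0],0],[-1,[0,0,0],0],[-1,[0,0,0],0]]' 25; python3 -m creep '[[-1,[0,0,-1],0],[-1,[0,0,-3],0],[-1,[0,0,-6],0],[-1,[0,0,-9],0],[-1,[0,0,-12],0],[-1,[0,0,-14],0],[-1,[0,0,-14],0],[-1,[0,0,-14],0]]'; python3 go.py 639.6 -10 165 -4.7 
```

```text
clock: 23.45
eef_pos: [468.8, 326.2, 26.5]
eef_rot: [3.128, -0.017, 2.668]
wrist_force: [1.1, -0.0, 0.7]
finger_gap: 70.4
finger_force: 0.0
clock: 24.45
eef_pos: [468.3, 325.8, 25.3]
eef_rot: [3.13, -0.017, 2.669]
wrist_force: [-0.1, 0.0, 2.8]
finger_gap: 33.8
finger_force: 25.0
clock: 25.25
eef_pos: [469.4, 323.0, 164.6]
eef_rot: [3.13, -0.018, 2.669]
wrist_force: [-0.3, 0.8, -3.5]
finger_gap: 33.4
finger_force: 25.0
now [469.4 323.  164.6] [ 3.13  -0.018  2.669] t 25.2
[639.6 -10.  165.   -4.7] [-30.32 -21.89  -0.83] roll -4.48 mm 374
```

```bash
python3 -m creep '[[-1,[-1.4,-1,0],-0.2],[-1,[-4.2,-3,-0.1],-0.6],[-1,[-7,-5,-0.2],-1],[-1,[-10,-7.2,-0.3],-1.5],[-1,[-13,-9.4,-0.4],-2],[-1,[-16,-11.6,-0.4],-2.5],[-1,[-19,-13.7,-0.5],-3],[-1,[-22,-15.9,-0.6],-3.5],[-1,[-25,-18,-0.7],-4],[-1,[-28,-20.2,-0.8],-4.3],[-1,[-30,-21.6,-0.8],-4.5],[-1,[-30.3,-21.9,-0.8],-4.5]]'; python3 -m creep '[[-1,[0,0,0],0],[-1,[0,0,0],0],[-1,[0,0,0],0]]';python3 go.py 639.6 -10 45 -4.7
```

```text
clock: 26.45
eef_pos: [639.7, -12.2, 162.8]
eef_rot: [3.124, -0.015, 3.059]
wrist_force: [0.1, 0.5, -2.4]
finger_gap: 33.3
finger_force: 25.0
clock: 26.75
eef_pos: [639.3, -8.7, 165.1]
eef_rot: [3.124, -0.012, 3.062]
wrist_force: [-0.7, -0.3, -3.1]
finger_gap: 34.1
finger_force: 25.0
now [639.3  -8.7 165.1] [ 3.124 -0.012  3.062] t 26.8
[639.6 -10.   45.   -4.7] [-0.19 -0.34 12.  ] roll 0.03 mm 120
```

```bash
python3 -m creep '[[-1,[0,0,1],0],[-1,[-0.1,-0.2,4],0],[-1,[-0.2,-0.3,7],0],[-1,[-0.2,-0.3,10],0],[-1,[-0.2,-0.3,11.5],0],[-1,[-0.2,-0.3,12],0],[-1,[-0.2,-0.3,12],0],[-1,[-0.2,-0.3,12],0]]';python3 go.py 639.6 -10 29 -4.7;python3 - <<'E'
from h import *
t=manip.camera("top");s=manip.camera("side")
z=lambda a,h=600:cv2.resize(a,(800*h//600,h),interpolation=2)
cv2.imwrite("pics/p6.png",z(s[195:315,200:360])[:,:,::-1])
E
```

```text
clock: 27.55
eef_pos: [640.9, -10.7, 46.7]
eef_rot: [3.124, -0.01, 3.062]
wrist_force: [-0.0, -0.6, -2.1]
finger_gap: 33.8
finger_force: 25.0
now [640.9 -10.7  46.7] [ 3.124 -0.01   3.062] t 27.6
[639.6 -10.   29.   -4.7] [0.12 0.03 1.77] roll 0.02 mm 18
```

View pics/p6.png

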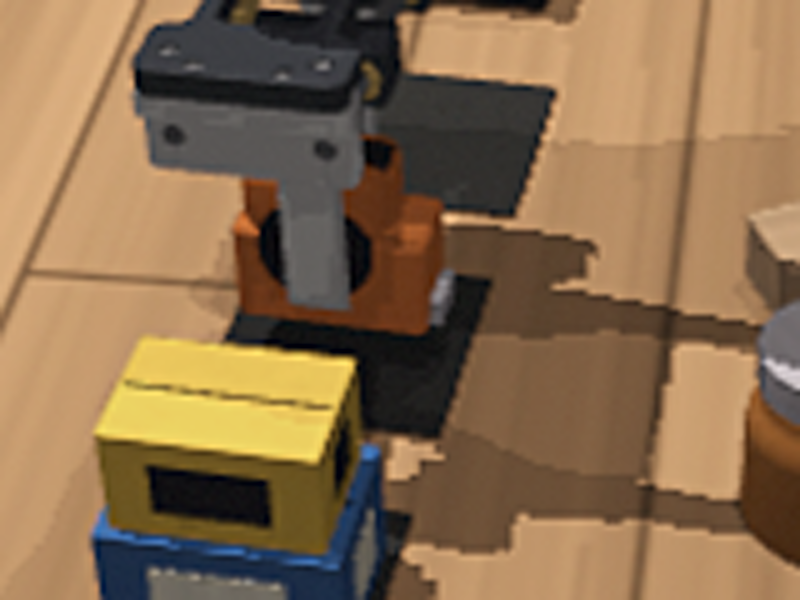

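The side view shows the tape held about 20 mm above the middle mat. Its near-face lower corners are at (240,304) and (422,334).

```bash
python3 - <<'E'
from h import *
f=lambda L:[((x+.5)/5-.5+200,(y+.5)/5-.5+195) for x,y in L]
c=cast("side",f([(240,304),(422,334)]),21.4);d=c[0]-c[1];a=np.arctan2(d[1],d[0])
print(c.round(1),np.degrees(a),np.linalg.norm(d),c.mean(0)+17*np.array([np.sin(a),-np.cos(a),0]))
E
```

```text
[[676.   -4.2  21.4]
 [608.2   5.9  21.4]] -8.453690846653565 68.50955544404817 [639.58846342 -15.93228521  21.4       ]
```

```bash
python3 -m creep '[[-1,[0.1,0,0.5],0],[-1,[0.1,0,1],0],[-1,[0.1,0,1.4],0],[-1,[0.1,0,1.6],0],[-1,[0.1,0,1.72],0],[-1,[0.1,0,1.8],0],[-1,[0.1,0,1.8],0],[-1,[0.1,0,1.8],0]]';python3 go.py 639.6 -10 28.3 -4.7
```

```text
clock: 28.45
eef_pos: [639.1, -10.4, 28.4]
eef_rot: [3.124, -0.011, 3.061]
wrist_force: [-6.3, -0.5, 9.9]
finger_gap: 34.1
finger_force: 25.0
now [639.1 -10.4  28.4] [ 3.124 -0.011  3.061] t 28.4
[639.6 -10.   28.3  -4.7] [-0.05  0.04  0.01] roll 0.02 mm 1
```

```bash
python3 -m creep '[[-1,[0,0,-0.05],0],[0.3,[0,0,-0.05],0],[0.3,[0,0,-0.05],0],[0.3,[0,0,-0.05],0],[0.3,[0,0,-0.05],0],[0.3,[0,0,-0.05],0]]'; python3 -m creep '[[0.3,[0,0,-1],0],[0.3,[0,0,-3],0],[0.3,[0,0,-6],0],[0.3,[0,0,-10],0],[0.3,[0,0,-14],0],[0.3,[0,0,-16],0],[0.3,[0,0,-16],0]]';  python3 go.py 447 197.5 200 -3
```

```text
clock: 29.05
eef_pos: [639.0, -10.4, 27.7]
eef_rot: [3.124, -0.012, 3.061]
wrist_force: [-0.3, 0.3, 0.7]
finger_gap: 61.0
finger_force: 0.0
clock: 29.75
eef_pos: [641.8, -13.5, 192.0]
eef_rot: [3.124, -0.005, 3.061]
wrist_force: [0.1, 0.2, -0.2]
finger_gap: 60.9
finger_force: 0.0
now [641.8 -13.5 192. ] [ 3.124 -0.005  3.061] t 29.8
[447.  197.5 200.   -3. ] [21.11 19.48 -0.34] roll -0.32 mm 287
```

```bash
python3 -m creep '[[0.3,[2,2,0],0],[0.3,[5,4.6,0],0],[0.3,[8,7.4,0],-0.1],[0.3,[11,10,-0.1],-0.2],[0.3,[14,13,-0.2],-0.2],[0.3,[17,15.7,-0.3],-0.3],[0.3,[20,18.5,-0.3],-0.3],[0.3,[21.1,19.5,-0.3],-0.3],[0.3,[21.1,19.5,-0.3],-0.3],[0.3,[21.1,19.5,-0.3],-0.3]]';  python3 go.py 447 197.5 135 -3 447 197.5 86 -3
python3 - <<'E'
from h import *
t=manip.camera("top");s=manip.camera("side")
cv2.imwrite("pics/top7.png",t[:,:,::-1]);cv2.imwrite("pics/side7.png",s[:,:,::-1])
z=lambda a:cv2.resize(a,(400,300),interpolation=2)
cv2.imwrite("pics/p7.png",np.vstack([np.hstack([z(t[140:215,270:370]),z(s[195:315,200:360])]),np.hstack([z(t[245:320,130:230]),z(s[280:400,290:450])])])[:,:,::-1])
E
```

```text
clock: 30.75
eef_pos: [446.5, 197.4, 196.3]
eef_rot: [3.124, -0.011, 3.088]
wrist_force: [-0.9, -0.2, -0.3]
finger_gap: 61.0
finger_force: 0.0
now [446.5 197.4 196.3] [ 3.124 -0.011  3.088] t 30.8
[447.  197.5 135.   -3. ] [-0.12 -0.09  6.13] roll -0.02 mm 61
[447.  197.5  86.   -3. ] [-0.18 -0.18 11.03] roll -0.02 mm 110
```

View pics/p7.png

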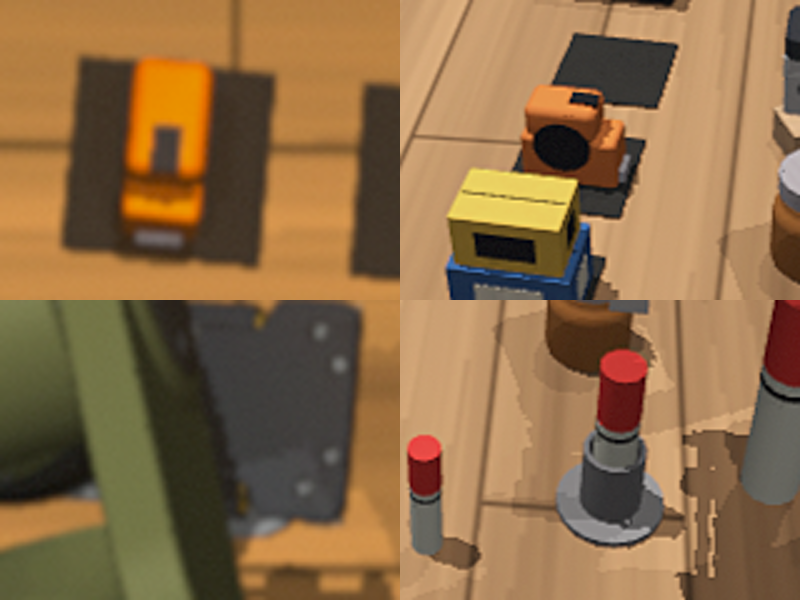

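The tape stands upright and central on the middle mat, and the glue and stand are undisturbed. Descend on the cap.

```bash
python3 -c "
from h import *
print('tape block',cast('top',[(312.4,169.1)],65))
m=mask(cv2.imread('pics/side7.png')[:,:,::-1],(0,150,150),(8,255,255));k=np.zeros_like(m);k[295:345,370:395]=m[295:345,370:395]
"
python3 -m creep '[[0.3,[0,0,1],0],[0.3,[-0.1,-0.1,3],0],[0.3,[-0.1,-0.1,6],0],[0.3,[-0.2,-0.2,8.5],0],[0.3,[-0.2,-0.2,10.3],0],[0.3,[-0.2,-0.2,11],0],[0.3,[-0.2,-0.2,11],0],[0.3,[-0.2,-0.2,11],0]]';  python3 go.py 447 197.5 86 -3
python3 - <<'E'
from h import *
s=manip.camera("side")
cv2.imwrite("pics/p8.png",cv2.resize(s[280:400,290:450],(480,360),interpolation=2)[:,:,::-1])
E
```

```text
tape block [[643.54808263 -11.22453358  65.        ]]
clock: 31.65
eef_pos: [447.2, 197.7, 87.1]
eef_rot: [3.123, -0.011, 3.087]
wrist_force: [0.5, -1.0, 0.2]
finger_gap: 61.2
finger_force: 0.0
now [447.2 197.7  87.1] [ 3.123 -0.011  3.087] t 31.6
[447.  197.5  86.   -3. ] [ 0.02 -0.02  0.11] roll -0.02 mm 1
```

View pics/p8.png

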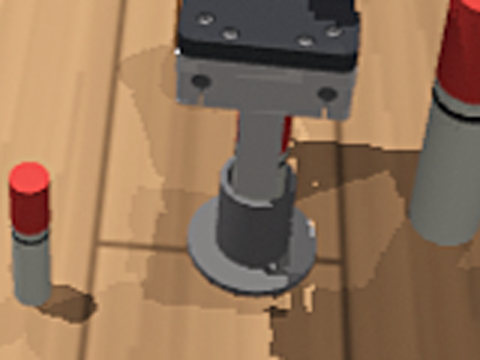

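The fingers straddle the cap and are centred on it in x (red shows on both sides of the finger). Close gently and draw straight up.

```bash
python3 -m creep '[[-0.2,[0,0,0],0],[-0.2,[0,0,0],0],[-0.35,[0,0,0],0],[-0.4,[0,0,0],0],[-0.45,[0,0,0],0],[-0.5,[0,0,0],0],[-0.6,[0,0,0],0],[-1,[0,0,0],0],[-1,[0,0,0],0],[-1,[0,0,0],0],[-1,[0,0,0],0]]' 8;  python3 go.py 447.3 197.5 106 -3 447.3 197.5 166 -3
python3 - <<'E'
from h import *
s=manip.camera("side")
cv2.imwrite("pics/p9.png",cv2.resize(s[280:400,290:450],(480,360),interpolation=2)[:,:,::-1])
E
```

```text
clock: 32.8
eef_pos: [446.8, 197.8, 86.6]
eef_rot: [3.124, -0.011, 3.088]
wrist_force: [-0.7, -0.6, 2.5]
finger_gap: 25.4
finger_force: 8.0
now [446.8 197.8  86.6] [ 3.124 -0.011  3.088] t 32.8
[447.3 197.5 106.   -3. ] [-0.03  0.01 -1.94] roll -0.02 mm 19
[447.3 197.5 166.   -3. ] [ 0.04  0.12 -7.94] roll -0.02 mm 79
```

View pics/p9.png

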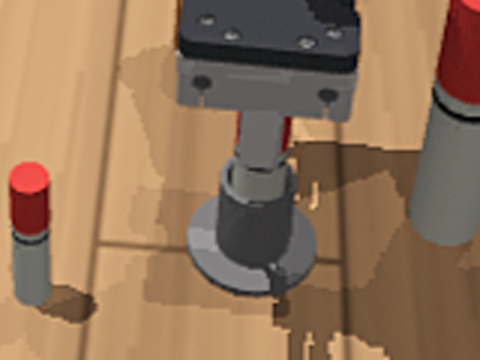

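The stand hasn't moved. Pull straight up, slowly, with the lateral shift that cancels the tilt.

```bash
python3 -m creep '[[-1,[0,0.01,-0.3],0],[-1,[0.01,0.01,-0.8],0],[-1,[0.02,0.03,-1.5],0],[-1,[0.03,0.04,-2.3],0],[-1,[0.04,0.06,-3.2],0],[-1,[0.05,0.07,-4.1],0],[-1,[0.06,0.09,-5],0],[-1,[0.07,0.11,-6],0],[-1,[0.08,0.13,-7],0],[-1,[0.09,0.14,-8],0],[-1,[0.09,0.14,-8],0],[-1,[0.09,0.14,-8],0]]' 10; python3 go.py 629 -139.4 166 -3
python3 - <<'E'
from h import *
s=manip.camera("side")
cv2.imwrite("pics/p10.png",cv2.resize(s[250:400,270:470],(480,360),interpolation=2)[:,:,::-1])
E
```

```text
clock: 34.05
eef_pos: [446.8, 197.7, 166.6]
eef_rot: [3.124, -0.011, 3.088]
wrist_force: [-0.8, -0.4, -0.5]
finger_gap: 24.9
finger_force: 10.0
now [446.8 197.7 166.6] [ 3.124 -0.011  3.088] t 34.0
[ 629.  -139.4  166.    -3. ] [-20.02 -32.67  -0.75] roll -0.02 mm 383
```

View pics/p10.png

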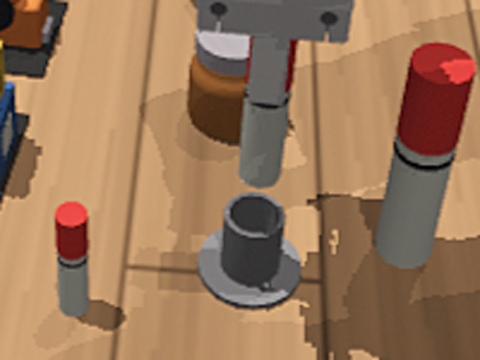

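Glue is clear of the stand, which stayed in place. Carry it to the right mat.

```bash
python3 -m creep '[[-1,[-0.8,-1.3,0],0],[-1,[-2.4,-4,-0.1],0],[-1,[-4.3,-7,-0.2],0],[-1,[-6.2,-10,-0.2],0],[-1,[-8,-13,-0.3],0],[-1,[-10,-16.3,-0.4],0],[-1,[-12,-19.6,-0.4],0],[-1,[-14,-22.8,-0.5],0],[-1,[-16,-26,-0.6],0],[-1,[-18,-29.4,-0.7],0],[-1,[-19.5,-31.8,-0.7],0],[-1,[-20,-32.7,-0.75],0]]'; python3 -m creep '[[-1,[0,0,0],0],[-1,[0,0,0],0],[-1,[0,0,0],0],[-1,[0,0,0],0]]'; python3 go.py 629 -139.4 100 -3
```

```text
clock: 35.3
eef_pos: [629.1, -141.8, 164.6]
eef_rot: [3.123, -0.013, 3.086]
wrist_force: [-0.0, 0.7, -0.3]
finger_gap: 25.1
finger_force: 10.0
clock: 35.7
eef_pos: [628.7, -138.6, 166.3]
eef_rot: [3.124, -0.011, 3.089]
wrist_force: [-0.2, 0.1, -1.2]
finger_gap: 25.0
finger_force: 10.0
now [ 628.7 -138.6  166.3] [ 3.124 -0.011  3.089] t 35.7
[ 629.  -139.4  100.    -3. ] [-0.1  -0.19  6.63] roll -0.01 mm 66
```

```bash
python3 -m creep '[[-1,[0,0,1],0],[-1,[-0.1,-0.1,3],0],[-1,[-0.1,-0.2,5],0],[-1,[-0.1,-0.2,6.5],0],[-1,[-0.1,-0.2,7.2],0],[-1,[-0.1,-0.2,7.5],0],[-1,[-0.1,-0.2,7.5],0],[-1,[-0.1,-0.2,7.5],0],[-1,[-0.1,-0.2,7.5],0]]'; python3 go.py 629 -139.4 84.6 -3
python3 - <<'E'
from h import *
s=manip.camera("side");t=manip.camera("top")
z=lambda a:cv2.resize(a,(400,300),interpolation=2)
cv2.imwrite("pics/p11.png",np.hstack([z(t[140:230,330:450]),z(s[160:250,230:350])])[:,:,::-1])
E
```

```text
clock: 36.6
eef_pos: [629.3, -140.4, 91.7]
eef_rot: [3.124, -0.01, 3.088]
wrist_force: [0.7, 0.3, -0.4]
finger_gap: 24.6
finger_force: 10.0
now [ 629.3 -140.4   91.7] [ 3.124 -0.01   3.088] t 36.6
[ 629.  -139.4   84.6   -3. ] [0.03 0.09 0.71] roll -0.02 mm 7
```

View pics/p11.png

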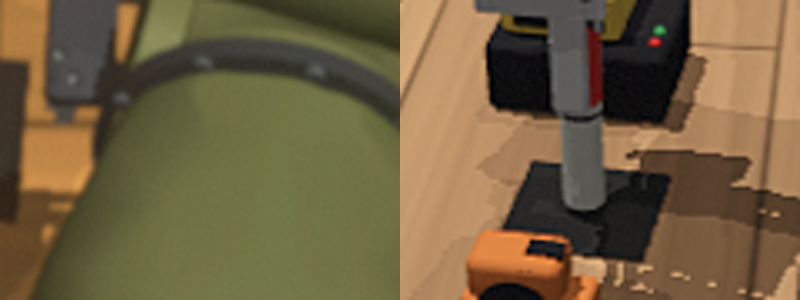

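```bash
python3 - <<'E'
from h import *
print(cast("side",[(284.7,220.3)],10), cast("side",[(284.7,222.3)],10))
E
```

```text
[[ 628.56942187 -136.15219856   10.        ]] [[ 627.54187555 -129.27117064   10.        ]]
```

The foot's near rim is at about y=-127, which puts its centre at (628,-139.5), on the mat's centre. Lower and release.

```bash
python3 -m creep '[[-1,[0,0.02,0.2],0],[-1,[0,0.05,0.4],0],[-1,[0,0.05,0.55],0],[-1,[0,0.05,0.65],0],[-1,[0,0.05,0.72],0],[-1,[0,0.05,0.72],0],[-1,[0,0.05,0.72],0]]'; python3 go.py 629 -139.4 84.6 -3
```

```text
clock: 37.4
eef_pos: [629.2, -139.8, 84.6]
eef_rot: [3.124, -0.01, 3.088]
wrist_force: [-1.6, 0.8, 6.4]
finger_gap: 25.1
finger_force: 10.0
now [ 629.2 -139.8   84.6] [ 3.124 -0.01   3.088] t 37.4
[ 629.  -139.4   84.6   -3. ] [ 0.02  0.04 -0.  ] roll -0.02 mm 0
```

```bash
python3 -m creep '[[-1,[0,0,-0.02],0],[-0.4,[0,0,-0.02],0],[-0.3,[0,0,-0.02],0],[-0.1,[0,0,-0.02],0],[0.2,[0,0,-0.02],0],[0.3,[0,0,-0.02],0],[0.3,[0,0,-0.02],0],[0.3,[0,0,-0.02],0]]'; python3 -m creep '[[0.3,[0.01,0.02,-1],0],[0.3,[0.03,0.05,-3],0],[0.3,[0.06,0.1,-6],0],[0.3,[0.1,0.18,-10],0],[0.3,[0.13,0.23,-13],0],[0.3,[0.13,0.23,-13],0],[0.3,[0.13,0.23,-13],0]]'; python3 -m creep '[[0.3,[3,0,0],0],[0.3,[7,0,0],0],[0.3,[11,0,0],0],[0.3,[15,0,0],0],[0.3,[19,0,0],0],[0.3,[22,0,0],0],[0.3,[23,0,0],0],[0.3,[23,0,0],0]]'
python3 - <<'E'
from h import *
np.set_printoptions(precision=1,suppress=True)
t=manip.camera("top");s=manip.camera("side")
cap=[]
for n,im in(("top",t),("side",s)):
    X=proj(n,[[629,-139,113]])[0].astype(int);m=mask(im,(0,150,190),(8,255,255));k=np.zeros_like(m);cv2.circle(k,tuple(int(v) for v in X),25,255,-1)
    for c in blobs(m&k,15):
        M=cv2.moments(c);p=(M["m10"]/M["m00"],M["m01"]/M["m00"]);print(n,p,cast(n,[p],113));cap.append(p)
if len(cap)==2:print(tri(cap[:1],cap[1:]))
z=lambda a:cv2.resize(a,(400,300),interpolation=2)
cv2.imwrite("pics/p12.png",np.vstack([np.hstack([z(t[130:235,200:340]),z(t[130:235,300:440])]),np.hstack([z(s[180:360,190:430]),z(cv2.resize(s,(320,240)))])])[:,:,::-1])
E
```

```text
clock: 38.2
eef_pos: [628.9, -139.7, 83.9]
eef_rot: [3.124, -0.011, 3.088]
wrist_force: [-0.5, 1.6, -0.5]
finger_gap: 61.0
finger_force: 0.0
clock: 38.9
eef_pos: [629.1, -139.7, 214.6]
eef_rot: [3.124, -0.01, 3.088]
wrist_force: [0.3, 0.5, -0.6]
finger_gap: 61.2
finger_force: 0.0
clock: 39.7
eef_pos: [398.9, -127.3, 216.4]
eef_rot: [3.124, -0.012, 3.087]
wrist_force: [-0.1, 0.4, -0.4]
finger_gap: 61.0
finger_force: 0.0
top (391.25294748124327, 170.989281886388) [[ 629.4 -138.1  113. ]]
side (283.1509433962264, 175.12264150943398) [[ 628.1 -137.7  113. ]]
[[ 628.8 -138.2  112.9    1.2]]
```

View pics/p12.png

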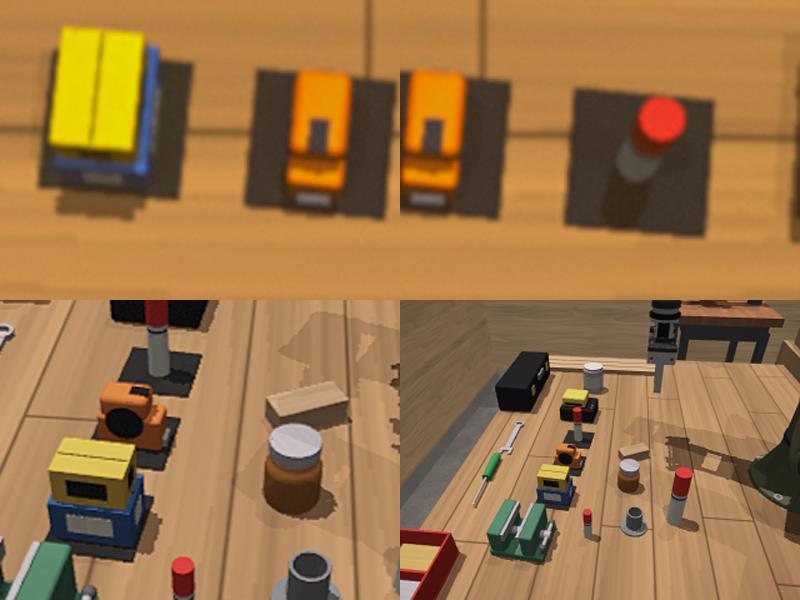

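The last pictures show everything in place: the yellow-on-blue stack on the left mat, the tape on the middle mat, and the glue upright on the right mat, about 1 mm off centre. The stand is upright where it was, and the arm is clear.

```bash
python3 -c "
from cell import manip
print(manip.sign_off())"
```

```text
the job is handed in; nothing more can be done
None
```

I handed the kit in after about 40 s of the 122 s: the cartons, tape and glue stick all read within about 2 mm of their mats' centres, and the stand was left standing; one risk is that joint 6 read 2.554 against its 2.55 limit on the first tape grip, before I let go and regripped.

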